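# Sort the jammed loaf tins back onto their stacks

## Robot

A 6-joint arm with a two-finger parallel gripper is mounted at the origin on the work surface. World frame = base frame: x ahead of the robot, y to its left, z up, the work surface at z = 0. Lengths are in m, angles in rad, forces in N, time in s.
With the tool pointing down it reaches from about 0.3 to 1 m from the base axis. Payload 5.1 kg.
Tool frame: the origin (TCP) lies midway between the tips of the shut fingers; the grasp point (between the pads) lies 19 mm behind it; z points along the fingers, y is the line along which they close (so a half turn about z gives the same grasp; the last joint's range is limited). The gripper opens to 95 mm and grips with 3 to 60 N. Pads are 20 mm wide; open, the fingers measure 119 mm over their backs; the gripper's body (75 mm by 180 mm) begins 59 mm behind the grasp point.
Start: joints at [-1.324, 0.124, 1.65, -0, 1.367, -0.083], TCP at [0.21, -0.615, 0.215] pointing down, gripper open.
Joint ranges: [-2.61, 2.61], [-1.02, 2.33], [0.03, 2.71], [-1.35, 4.49], [0.32, 2.68], [-2.91, 2.91]. Speed limits (rad/s): [2.57, 2.57, 3.14, 3.14, 3.14, 3.14].

## Interface

Orientations are given as a rotation vector (axis times angle).
In Python, from rig import get_obs, snapshot, camera_info, sign_off gives the robot as it stands.
- The arm moves only by the tool drive_tool, never from a script. Its argument "deltas" is one flat list of numbers, 7 for each row, row after row: the shift along the tool's x, y, z as a fraction of full scale, then the turn, a rotation vector about the tool's x, y, z as a fraction of full scale, then the opening, from -1 (shut) to 1 (fully open). A call has 1 to 20 rows; each row is the pose to reach, as a shift and turn from the pose commanded when the call began, along the tool's axes at that moment; what a row does not reach only later rows make up. Full scale, the value 1, is 25 cm for a shift and 0.5 rad for a turn. A row lasts 1/10 s, in which the tool goes at most 50 mm and 8.59 degrees, less where a joint would pass 70% of its speed; a pose out of reach is approached as far as the arm can. A call with a number of a shift or a turn outside -1 to 1 is refused whole. A call with a gripper value outside its range is refused whole. The fingers move at their own pace and stop on an object; "force" is the grip in N (left out, the last holds). Time passes only in rows, so rows that repeat a pose let the fingers close. It gives the time, the measured TCP pose, the force, the opening and the grip force at its end, in the units of the state.
- get_obs(): the state, without advancing time (a new reading comes with each control period).
- snapshot(name): name is "side" or "top"; returns (picture, depth): 420x560x3 uint8, red, green, blue; 420x560 float32, m along the optical axis (not along the pixel's ray), 0 where there is no reading.
- camera_info(name): a dict with "fx", "fy", "cx", "cy" (pixels), "extrinsics" (4x4, takes a point from world to camera coordinates). Camera axes: x right, y up, looking along -z (the intrinsics and any distortion apply to the point x, -y, -z); pixel columns grow to the right and rows downward; lengths in m; the calibration is good to about 2 mm. A picture is of the moment at which its call begins. camera_info takes no time and is no camera call.
- sign_off(): hands the job in; it is judged then, once.
The state is a dict: "clock": time; "joints": joint angles; "qvel": joint speeds; "joint_efforts": joint torques, N m; "tcp_pos": TCP position; "eef_rot": TCP orientation; "wrist_force": force on the tool from outside, world axes, zero at the start; "moment": the same for the moment, N m; "opening": finger opening in m; "finger_force": force on a finger pad.
Only numpy, scipy, OpenCV 4.12 (cv2) and the standard library are available. Lean on these libraries where they do the work, as an engineer would, in place of code of your own. Each camera call takes 0.05 s, during which the arm holds its last target. There are 200 camera calls.

## Task

A medium and a small loaf tin have been pushed into the heavy strap of large tins and are stuck fast, the small inside the medium. Prise them out and apart without shifting the strap, and nest each one gently and fully home on the stack of its own size, square and level. Leave the stacks and everything else where they stand.

Things in the scene. Friction and masses are not known exactly. Their poses are not given: they have to be found in the camera images.
- tin_small: Small cast-aluminium loaf tin, 0.2 kg, slick flared walls 3.6 thick: 100 x 60 at their top, 76 x 36 at the foot; 60 high. Rim round the top 10 high, 108 x 68 over all (grip it across the 68). It starts jammed in the medium tin, long sides parallel, its rim 18 above the medium's rim; its sprung sides hold it until a firm upward pull of 5 to 12 N. Origin: centre of the underside; x along the length.
- tin_medium: Medium tin, 0.26 kg: as the small one (same width, height and rim) but 145 long at the top of the walls, 121 at the foot, 153 over the rim. It starts jammed in the strap's middle tin, its rim 18 above that one's rim, with the small tin in it; its sprung sides hold it until a firm upward pull of 5 to 12 N. Origin: centre of the underside; x along the length.
- stack_small: Home of the small tin: two small tins nested (they stay together), loose on the bench, 78 high, 108 x 68 over the rims. Same-size tins nest each 18 higher than the one below, so a small tin is fully home with its origin 36 above this origin, centred, long axes parallel (either way round). The last 3 go stiffly. Origin: centre of the underside; x along the length.
- stack_medium: Home of the medium tin: two medium tins nested (they stay together), standing loose on the bench, 78 high, 153 x 68 over the rims. A medium tin is fully home with its origin 36 above this origin, centred, long axes parallel (either way round). The last 3 go stiffly. Origin: centre of the underside; x along the length.
- strap: Strap: three large tins side by side joined by flat steel bands, 2.6 kg, 204 x 237 over all, 60 high. Each large tin is 190 long at the top of its walls, 198 over the rim; width, height and rim as the others. The middle one holds the jammed tins; the others lie 80 to either side along y. Origin: centre of the underside; x along the tins' length.
- jar: Bystander: glass jar with steel lid, 64 across, 85 high, near the small stack. Origin: centre of its underside.
- bowl: Bystander: steel bowl, 100 across, 45 high, near the medium stack. Origin: centre of its underside.
- scraper: Bystander: bench scraper lying flat at the right, 115 long, 18 high. Origin: its underside.
- spatula: Bystander: palette knife with a dark wooden handle, 240 long, lying flat at the left. Origin: its underside.
- brush: Bystander: pastry brush, 130 long, lying in the strap's empty tin. Origin: its underside.
Not all that is in view belongs to the job. What is shaped like the tin_small but turquoise is not meant.

How it is judged:
At the end, for the whole second after the job is handed in: The small tin is nested in the small stack and the medium tin in the medium stack: each at most 6 mm above its fully nested height (origin 36 mm above the stack's), centred within 10 mm, long axes parallel within 4 degrees, level within 4 degrees, and at rest (horizontal distance between tin_small and stack_small below 0.01 m and z of tin_small in the frame of stack_small between 0.028 and 0.042 m and angle between the x axis of tin_small and the x axis of stack_small, either way round below 0.07 rad and angle between each of tin_small, stack_small, tin_medium, stack_medium's own z axis and vertical below 0.07 rad and linear speed of each of tin_small, tin_medium below 0.02 m/s and horizontal distance between tin_medium and stack_medium below 0.01 m and z of tin_medium in the frame of stack_medium between 0.028 and 0.042 m and angle between the x axis of tin_medium and the x axis of stack_medium, either way round below 0.07 rad); the robot touches nothing.
It fails at once if the strap is shifted, lifted or dragged by over 30 mm (distance of strap from where it was at the start of the episode above 0.03 m).
It fails at once if a stack is shifted by over 40 mm or tipped over (distance of any of stack_small, stack_medium from where it was at the start of the episode above 0.04 m or angle between any of stack_small, stack_medium's own z axis and vertical above 0.35 rad).
It fails at once if a tin is dropped or rammed into its stack: faster than 0.5 m/s within 50 mm above its nested place ((linear speed of tin_small above 0.5 m/s and horizontal distance between tin_small and stack_small below 0.05 m and z of tin_small in the frame of stack_small below 0.086 m) or (linear speed of tin_medium above 0.5 m/s and horizontal distance between tin_medium and stack_medium below 0.05 m and z of tin_medium in the frame of stack_medium below 0.086 m)).
It fails at once if a bystander is shifted by over 40 mm (distance of any of jar, bowl, scraper, spatula, brush from where it was at the start of the episode above 0.04 m).
It also fails if it takes over 62 s, if anything falls off the work surface, if the arm or the gripper's body presses on something with over 40 N, if the wrist force passes 120 N, or if a joint passes its speed limit or range.

## Working session

There is one attempt and no reset: what is moved stays moved. The work goes in short steps, Python scripts to look and compute and a tool call to move; the robot and the scene stay as the last step left them, time stands still between calls to the robot, and variables do not carry over. Pictures are saved under pics/ and viewed, at most 10 in all, crops included, and the job is handed in when it is done.

Besides the shell and the picture viewer there is one more tool, called after ">>>" as a command line: name --argument value ..., lists and objects as JSON in quotes. drive_tool: Moves the arm, as the interface text tells. Shift numbers are shares of 25 cm and turn numbers shares of 0.5 rad, none past 1 either way. Its arguments: {"type":"object","properties":{"deltas":{"type":"array"},"force":{"type":"number"}},"required":["deltas"]}

```bash
ls; mkdir -p pics; python3 - <<'E'
from rig import *
import cv2,numpy as np
o=get_obs();print({k:np.round(v,3).tolist() for k,v in o.items()})
for n in("top","side"):
    p,d=snapshot(n);cv2.imwrite(f"pics/{n}0.png",p[...,::-1]);np.save(f"{n}0.npy",d)
    c=camera_info(n);print(n,c)
E
```

```text
pics
{'clock': 0.0, 'joints': [-1.324, 0.124, 1.652, -0.0, 1.368, -0.083], 'qvel': [0.001, -0.002, -0.0, -0.0, -0.001, 0.0], 'joint_efforts': [0.002, -41.761, -35.992, 0.078, 0.049, -0.0], 'tcp_pos': [0.21, -0.614, 0.213], 'eef_rot': [-3.097, -0.515, 0.0], 'wrist_force': [0.321, -0.037, -0.099], 'moment': [0.038, 0.013, -0.035], 'finger_force': 0.0, 'opening': 0.095}
top {'fx': 490.0575216765214, 'fy': 490.0575216765214, 'cx': 282.0111586682727, 'cy': 208.19656347931158, 'extrinsics': array([[ 0.02051365, -0.99967568,  0.01509034, -0.03905472],
       [ 0.98791811,  0.02258681,  0.153322  , -0.47231871],
       [-0.15361312,  0.01176282,  0.98806105, -1.36240629],
       [ 0.        ,  0.        ,  0.        ,  1.        ]])}
side {'fx': 400.4641608191818, 'fy': 400.4641608191818, 'cx': 273.2702532291497, 'cy': 204.88053282165606, 'extrinsics': array([[-0.77361726, -0.63355013, -0.01142654,  0.36695082],
       [ 0.40574971, -0.50914387,  0.75903866, -0.26017045],
       [-0.48670679,  0.5825691 ,  0.65094527, -0.94276515],
       [ 0.        ,  0.        ,  0.        ,  1.        ]])}
```

View pics/top0.png

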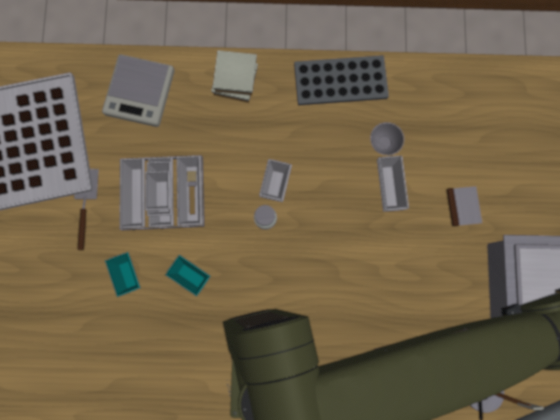

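View pics/side0.png

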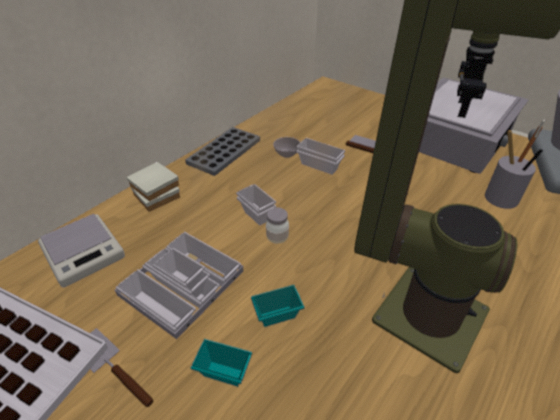

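The top view shows the strap at about (162,192), with the jammed tins in its middle tin. The small stack is at (276,180), with the jar beside it at (265,216). The medium stack is at (393,183), with the bowl at (387,138). There are turquoise decoys at (123,273) and (188,275). The grey tin inside the strap fits the description, so I'll confirm it in an enlarged crop.

```bash
cat > h.py <<'E'
from rig import *
import cv2,numpy as np
def cloud(n,save=None):
    p,d=snapshot(n)
    if save: cv2.imwrite(save,p[...,::-1])
    return p,d,world(n,d)
def world(n,d):
    c=camera_info(n);v,u=np.mgrid[0:420,0:560]
    P=np.stack([(u-c["cx"])/c["fx"]*d,-(v-c["cy"])/c["fy"]*d,-d],-1)
    E=c["extrinsics"];return (P-E[:3,3])@E[:3,:3]
def rect(W,m,zlo,zhi):
    s=m&(W[...,2]>zlo)&(W[...,2]<zhi)
    q=W[s];(c,wh,a)=cv2.minAreaRect((q[:,:2]*1000).astype(np.float32))
    a=a if wh[0]>wh[1] else a+90
    a=(a+90)%180-90
    return np.round(c,1),np.round(wh,1),round(a,2),np.round(np.median(q[:,2])*1000,1),len(q)
def box(u0,v0,u1,v1):
    m=np.zeros((420,560),bool);m[v0:v1,u0:u1]=1;return m
E
python3 - <<'E'
from h import *
W=world("top",np.load("top0.npy"))
for n,b,z in(("strap",(112,148,210,236),(.05,.068)),("med_jam",(143,150,176,232),(.07,.083)),("sm_jam",(143,150,176,232),(.088,.105)),("st_small",(255,155,295,203),(.07,.086)),("st_med",(374,153,412,214),(.07,.086)),("bowl",(365,120,408,154),(.035,.06)),("jar",(250,203,282,232),(.075,.095)),):
    print(n,rect(W,box(*b),*z))
print("table",np.median(W[240:300,300:400,2]))
i=cv2.imread("pics/top0.png")
cv2.imwrite("pics/crop.png",cv2.resize(i[145:240,100:300],None,fx=4,fy=4,interpolation=2))
E
```

```text
strap (array([509.5, 313.4]), array([203.9, 233.4]), -86.02, np.float64(58.8), 1798)
med_jam (array([515.5, 314.2]), array([153.3,  69.6]), 4.14, np.float64(77.2), 346)
sm_jam (array([506.1, 312.6]), array([109.9,  68.5]), 3.85, np.float64(95.3), 386)
st_small (array([547.2,  -8.4]), array([ 68.2, 108.4]), -12.36, np.float64(77.1), 365)
st_med (array([ 546.4, -339.9]), array([153.2,  69.4]), 5.68, np.float64(77.3), 483)
bowl (array([ 685.9, -330.9]), array([92.8, 98.1]), -89.27, np.float64(42.2), 197)
jar (array([444.9,  17.9]), array([54.7, 54.8]), -21.72, np.float64(85.2), 331)
table 0.00013550141619525865
```

View pics/crop.png

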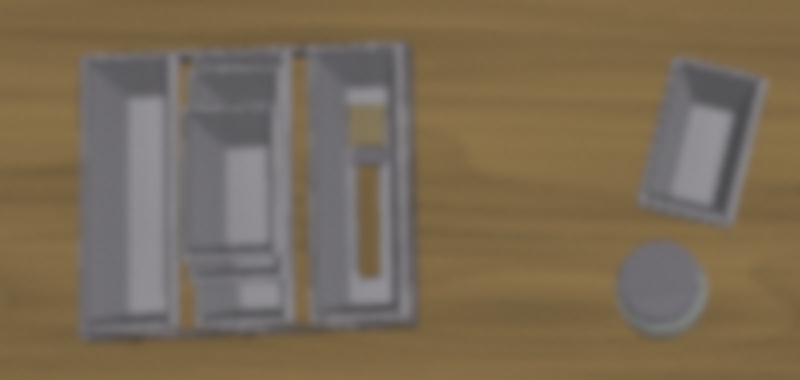

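The crop confirms it: the grey small tin sits inside the medium tin in the strap's middle tin, with its rim at crop (190–275, 110–265). The turquoise tins are decoys. I'll carry the tool over the strap now.

>>> drive_tool --deltas '[0.58, -0.78, 0, 0, 0, 0, 1, 0.58, -0.78, 0, 0, 0, 0, 1, 0.58, -0.78, 0, 0, 0, 0, 1, 0.58, -0.78, 0, 0, 0, 0, 1, 0.58, -0.78, 0, 0, 0, 0, 1, 0.58, -0.78, 0, 0, 0, 0, 1]' --force 30

```text
clock: 0.7
tcp_pos: [0.2854, -0.3795, 0.214]
eef_rot: [-3.096, -0.522, -0.001]
wrist_force: [-0.6, -0.4, -0.2]
opening: 0.0949
finger_force: 0.0
```

>>> drive_tool --deltas '[0.58, -0.78, 0, 0, 0, 0, 1, 0.58, -0.78, 0, 0, 0, 0, 1, 0.58, -0.78, 0, 0, 0, 0, 1, 0.58, -0.78, 0, 0, 0, 0, 1, 0.58, -0.78, 0, 0, 0, 0, 1, 0.58, -0.78, 0, 0, 0, 0, 1]'

```text
clock: 1.3
tcp_pos: [0.3595, -0.1486, 0.2145]
eef_rot: [-3.096, -0.527, -0.001]
wrist_force: [-0.9, -0.4, -0.3]
opening: 0.0952
finger_force: 0.0
```

>>> drive_tool --deltas '[0.58, -0.78, 0, 0, 0, 0, 1, 0.58, -0.78, 0, 0, 0, 0, 1, 0.58, -0.78, 0, 0, 0, 0, 1, 0.58, -0.78, 0, 0, 0, 0, 1, 0.58, -0.78, 0, 0, 0, 0, 1, 0.58, -0.78, 0, 0, 0, 0, 1]'

```text
clock: 1.9
tcp_pos: [0.4336, 0.0821, 0.2144]
eef_rot: [-3.097, -0.524, 0.001]
wrist_force: [-0.2, -1.2, 0.0]
opening: 0.095
finger_force: 0.0
```

>>> drive_tool --deltas '[0.58, -0.78, 0, 0, 0, 0.52, 1, 0.58, -0.78, 0, 0, 0, 0.52, 1, 0.58, -0.78, 0, 0, 0, 0.52, 1, 0.58, -0.78, 0, 0, 0, 0.52, 1, 0.58, -0.78, 0, 0, 0, 0.52, 1, 0.58, -0.78, 0, 0, 0, 0.52, 1, 0.58, -0.78, 0, 0, 0, 0.52, 1, 0.58, -0.78, 0, 0, 0, 0.52, 1]'

```text
clock: 2.7
tcp_pos: [0.5071, 0.309, 0.2142]
eef_rot: [3.139, 0.107, -0.001]
wrist_force: [-0.5, -0.3, -0.4]
opening: 0.0951
finger_force: 0.0
```

>>> drive_tool --deltas '[-0.004, -0.014, 0.15, 0, 0, 0, 1, -0.004, -0.014, 0.3, 0, 0, 0, 1, -0.004, -0.014, 0.4, 0, 0, 0, 1, -0.004, -0.014, 0.47, 0, 0, 0, 1, -0.004, -0.014, 0.53, 0, 0, 0, 1, -0.004, -0.014, 0.53, 0, 0, 0, 1, -0.004, -0.014, 0.53, 0, 0, 0, 1]'

```text
clock: 3.4
tcp_pos: [0.5059, 0.3137, 0.0829]
eef_rot: [-3.139, -0.108, -0.001]
wrist_force: [-0.2, -0.0, 1.2]
opening: 0.0947
finger_force: 0.0
```

>>> drive_tool --deltas '[0, 0, 0, 0, 0, 0, -1, 0, 0, 0, 0, 0, 0, -1, 0, 0, 0, 0, 0, 0, -1, 0, 0, 0, 0, 0, 0, -1, 0, 0, 0, 0, 0, 0, -1, 0, 0, 0, 0, 0, 0, -1]' --force 30

```text
clock: 4.0
tcp_pos: [0.5056, 0.315, 0.0828]
eef_rot: [-3.138, -0.11, -0.001]
wrist_force: [-1.4, 2.5, 1.8]
opening: 0.0679
finger_force: 30.0
```

>>> drive_tool --deltas '[0, 0, -0.02, 0, 0, 0, -1, 0, 0, -0.04, 0, 0, 0, -1, 0, 0, -0.06, 0, 0, 0, -1, 0, 0, -0.08, 0, 0, 0, -1, 0, 0, -0.1, 0, 0, 0, -1, 0, 0, -0.12, 0, 0, 0, -1]' --force 40

```text
clock: 4.6
tcp_pos: [0.5054, 0.314, 0.1126]
eef_rot: [3.139, 0.109, -0.0]
wrist_force: [0.0, 0.7, -2.2]
opening: 0.0679
finger_force: 40.0
```

```bash
python3 - <<'E'
from h import *
o=get_obs();print(o["wrist_force"],o["tcp_pos"],o["opening"])
p,d,W=cloud("top","pics/t1.png")
p,d,W=cloud("side","pics/s1.png")
i=cv2.imread("pics/s1.png");cv2.imwrite("pics/s1c.png",cv2.resize(i[180:360,80:300],None,fx=3,fy=3,interpolation=2))
E
```

```text
[ 0.02809499  0.67512197 -2.22744053] [0.50538876 0.31403047 0.11260762] 0.06791901170780199
```

View pics/s1c.png

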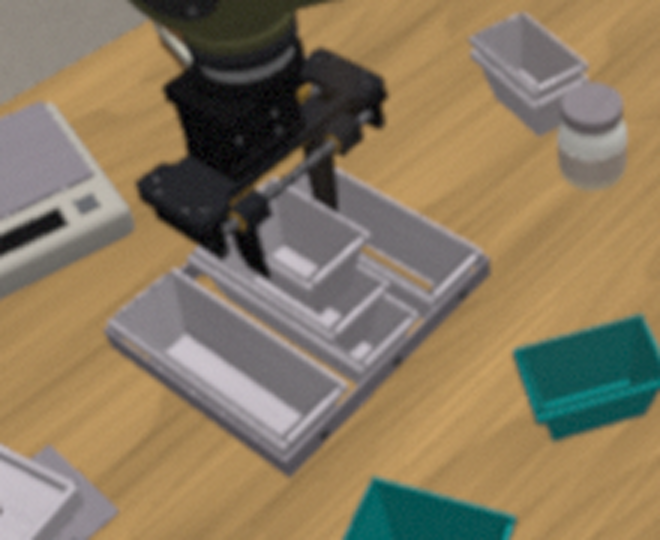

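The crop shows the small tin coming out alone; the medium stays in the strap. Wrist load is 2.2 N, about one small tin. I'll carry it to the small stack.

>>> drive_tool --deltas '[0, 0, -0.14, 0, 0, 0, -1, 0, 0, -0.28, 0, 0, 0, -1, 0, 0.08, -0.36, 0, 0, 0, -1, 0.01, 0.22, -0.36, 0, 0, 0, -1, 0.02, 0.38, -0.36, 0, 0, 0, -1, 0.03, 0.54, -0.36, 0, 0, 0, -1, 0.04, 0.65, -0.36, 0, 0, 0, -1]'

```text
clock: 5.4
tcp_pos: [0.5266, 0.1507, 0.2021]
eef_rot: [3.139, 0.108, -0.0]
wrist_force: [-0.3, 1.0, -1.5]
opening: 0.0676
finger_force: 40.0
```

>>> drive_tool --deltas '[0.01, 0.16, 0, 0, 0, 0.14, -1, 0.02, 0.32, 0, 0, 0, 0.28, -1, 0.03, 0.46, 0, 0, 0, 0.42, -1, 0.037, 0.58, 0, 0, 0, 0.52, -1, 0.037, 0.64, 0, 0, 0, 0.572, -1, 0.037, 0.65, 0, 0, 0, 0.572, -1, 0.037, 0.65, 0, 0, 0, 0.572, -1, 0.037, 0.65, 0, 0, 0, 0.572, -1]'

```text
clock: 6.2
tcp_pos: [0.5471, -0.0074, 0.202]
eef_rot: [-3.123, 0.336, 0.001]
wrist_force: [-0.1, 0.6, -1.5]
opening: 0.0676
finger_force: 40.0
```

```bash
cat >> h.py <<'E'
def info():
    o=get_obs();r=np.array(o["eef_rot"]);R=cv2.Rodrigues(r)[0]
    t=np.array(o["tcp_pos"])*1000
    print("t",round(o["clock"],2),"tcp",t.round(1),"yaw",round(np.degrees(np.arctan2(R[1,0],R[0,0])),2),"tilt",np.round(np.degrees(R[:2,2]),2),"F",np.round(o["wrist_force"],1),"M",np.round(o["moment"],2),"op",round(o["opening"],4));return t,R
def delta(t,R,x,y,yaw):
    "fractions in tool axes to bring TCP to x,y (mm), yaw deg"
    d=R.T@np.array([x-t[0],y-t[1],0]);cur=np.degrees(np.arctan2(R[1,0],R[0,0]))
    print("dx,dy",np.round(d[:2]/250,4),"turn",np.round(-np.radians((yaw-cur+90)%180-90)/.5,4))
E
python3 - <<'E'
from h import *
t,R=info()
z=t[2]+13  # rim top
for n in("top","side"):
    p,d,W=cloud(n,f"pics/{n}2.png")
    near=np.hypot(W[...,0]*1000-547,W[...,1]*1000+8)<90
    for lo,hi in((.07,.086),(z/1000-.006,z/1000+.006)):
        m=near&(W[...,2]>lo)&(W[...,2]<hi)
        if m.sum()>20: print(n,lo,rect(W,near,lo,hi))
delta(t,R,547.2,-8.4,-12.4)
i=cv2.imread("pics/side2.png");cv2.imwrite("pics/s2c.png",cv2.resize(i[80:260,180:380],None,fx=3,fy=3,interpolation=2))
E
```

```text
t 6.2 tcp [547.1  -7.4 202. ] yaw -12.29 tilt [-0.02  0.03] F [-0.1  0.6 -1.5] M [0.01 0.02 0.04] op 0.0676
top 0.20903684348732665 (array([540.9, -13. ]), array([37.9, 83.1]), -72.29, np.float64(214.6), 40)
side 0.07 (array([530.1,  -4.3]), array([ 69.3, 145.2]), -13.11, np.float64(77.8), 348)
side 0.20903684348732665 (array([546.2,  -7.7]), array([ 80.9, 108.7]), -12.39, np.float64(215.1), 315)
dx,dy [0.0013 0.0036] turn 0.0038
```

View pics/s2c.png

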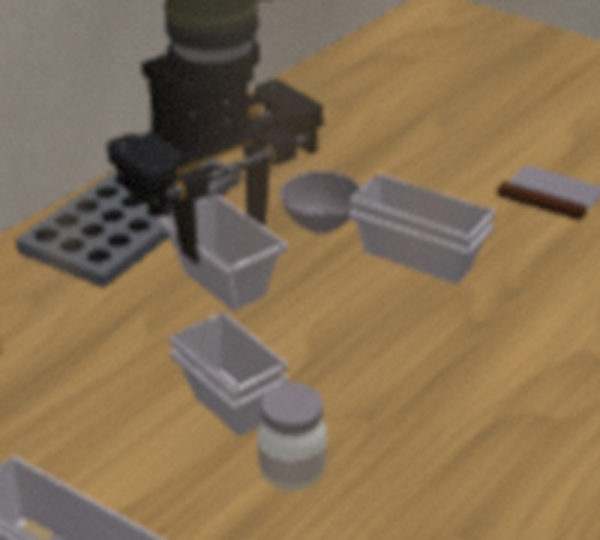

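The crop shows the held tin squarely above the small stack, with the jar clear of it. I'll lower it, fast at first and then slowly.

>>> drive_tool --deltas '[0.003, 0.003, 0.14, 0, 0, 0, -1, 0.003, 0.003, 0.22, 0, 0, 0, -1, 0.003, 0.003, 0.27, 0, 0, 0, -1, 0.003, 0.003, 0.31, 0, 0, 0, -1, 0.003, 0.003, 0.35, 0, 0, 0, -1, 0.003, 0.003, 0.39, 0, 0, 0, -1, 0.003, 0.003, 0.42, 0, 0, 0, -1, 0.003, 0.003, 0.44, 0, 0, 0, -1, 0.003, 0.003, 0.45, 0, 0, 0, -1]'

```text
clock: 7.2
tcp_pos: [0.5479, -0.0093, 0.0894]
eef_rot: [-3.123, 0.339, 0.0]
wrist_force: [-0.6, 0.9, -0.7]
opening: 0.0679
finger_force: 40.0
```

>>> drive_tool --deltas '[0, 0, 0.008, 0, 0, 0, -1, 0, 0, 0.016, 0, 0, 0, -1, 0, 0, 0.022, 0, 0, 0, -1, 0, 0, 0.026, 0, 0, 0, -1, 0, 0, 0.026, 0, 0, 0, -1]'

```text
clock: 7.7
tcp_pos: [0.5488, -0.0089, 0.0857]
eef_rot: [-3.122, 0.339, -0.002]
wrist_force: [-4.5, 4.1, 9.8]
opening: 0.0677
finger_force: 40.0
```

>>> drive_tool --deltas '[-0.003, 0.003, 0.008, 0, 0, 0, -1, -0.004, 0.004, 0.016, 0, 0, 0, -1, -0.004, 0.004, 0.022, 0, 0, 0, -1, -0.004, 0.004, 0.022, 0, 0, 0, -1]'

```text
clock: 8.1
tcp_pos: [0.5487, -0.0091, 0.0827]
eef_rot: [-3.121, 0.339, -0.005]
wrist_force: [-7.6, 6.0, 19.3]
opening: 0.0677
finger_force: 40.0
```

>>> drive_tool --deltas '[0, 0, -0.01, 0, 0, 0, -1, 0, 0, -0.01, 0, 0, 0, 1, 0, 0, -0.01, 0, 0, 0, 1, 0, 0, -0.01, 0, 0, 0, 1, 0, 0, -0.01, 0, 0, 0, 1, 0, 0, -0.01, 0, 0, 0, 1, 0, 0, -0.1, 0, 0, 0, 1, 0, 0, -0.25, 0, 0, 0, 1, 0, 0, -0.4, 0, 0, 0, 1, 0, 0, -0.48, 0, 0, 0, 1]'

```text
clock: 9.1
tcp_pos: [0.5481, -0.0105, 0.2014]
eef_rot: [3.123, -0.339, 0.008]
wrist_force: [0.3, 0.2, 0.2]
opening: 0.0953
finger_force: 0.0
```

>>> drive_tool --deltas '[0, -0.2, 0, 0, 0, -0.14, 1, 0, -0.4, 0, 0, 0, -0.28, 1, 0, -0.6, 0, 0, 0, -0.42, 1, 0.02, -0.7, 0, 0, 0, -0.5, 1, 0.02, -0.7, 0, 0, 0, -0.57, 1, 0.02, -0.7, 0, 0, 0, -0.57, 1]'

```text
clock: 9.7
tcp_pos: [0.589, 0.1604, 0.1972]
eef_rot: [3.139, 0.11, -0.001]
wrist_force: [0.5, 0.2, -0.7]
opening: 0.0952
finger_force: 0.0
```

```bash
python3 - <<'E'
from h import *
t,R=info()
p,d,W=cloud("top","pics/top3.png")
print("small",rect(W,box(250,150,300,205),.088,.105))
for n,b,z in(("strap",(112,148,210,236),(.05,.068)),("med_jam",(143,150,176,232),(.07,.083)),("jar",(250,203,282,232),(.075,.095))):
    print(n,rect(W,box(*b),*z))
delta(t,R,515.5,314.2,4.1)
E
```

```text
t 9.7 tcp [589.  160.4 197.2] yaw 4.03 tilt [-0.04 -0.02] F [ 0.5  0.2 -0.7] M [ 0.04  0.02 -0.02] op 0.0952
small (array([548.7, -11.5]), array([ 68.2, 108.3]), -12.28, np.float64(95.3), 374)
strap (array([506.1, 360.9]), array([202.8, 139. ]), 4.49, np.float64(59.0), 961)
med_jam (array([515. , 314.5]), array([152.1,  68.3]), 3.69, np.float64(77.4), 358)
jar (array([445.8,  18.1]), array([55.5, 53.9]), 19.84, np.float64(85.3), 331)
dx,dy [-0.25   -0.6343] turn -0.0025
```

The small tin is home: its rim is at 95 mm, yaw -12.3°. Next is the medium.

>>> drive_tool --deltas '[-0.07, -0.16, 0, 0, 0, 0, 1, -0.14, -0.32, 0, 0, 0, 0, 1, -0.2, -0.48, 0, 0, 0, 0, 1, -0.25, -0.6, 0, 0, 0, 0, 1, -0.25, -0.634, 0, 0, 0, 0, 1, -0.25, -0.634, 0.1, 0, 0, 0, 1, -0.25, -0.634, 0.25, 0, 0, 0, 1, -0.25, -0.634, 0.38, 0, 0, 0, 1, -0.25, -0.634, 0.42, 0, 0, 0, 1, -0.25, -0.634, 0.42, 0, 0, 0, 1]'

```text
clock: 10.75
tcp_pos: [0.5151, 0.3118, 0.0907]
eef_rot: [3.138, 0.105, -0.006]
wrist_force: [0.4, -0.3, 0.3]
opening: 0.0951
finger_force: 0.0
```

```bash
python3 - <<'E'
from h import *
t,R=info();delta(t,R,515.2,314.3,4.0);print((t[2]-65)/250)
E
```

```text
t 10.75 tcp [515.1 311.8  90.7] yaw 3.85 tilt [-0.2  -0.12] F [ 0.4 -0.3  0.3] M [0.03 0.04 0.07] op 0.0951
dx,dy [ 0.0012 -0.0098] turn -0.0052
0.10280130698146087
```

>>> drive_tool --deltas '[0, -0.01, 0.06, 0, 0, 0, 1, 0, -0.01, 0.1, 0, 0, 0, 1, 0, -0.01, 0.1, 0, 0, 0, 1, 0, -0.01, 0.1, 0, 0, 0, -1, 0, -0.01, 0.1, 0, 0, 0, -1, 0, -0.01, 0.1, 0, 0, 0, -1, 0, -0.01, 0.1, 0, 0, 0, -1, 0, -0.01, 0.1, 0, 0, 0, -1, 0, -0.01, 0.1, 0, 0, 0, -1]' --force 40

```text
clock: 11.65
tcp_pos: [0.5159, 0.3157, 0.0682]
eef_rot: [3.139, 0.108, 0.001]
wrist_force: [-0.9, -2.3, 3.3]
opening: 0.0675
finger_force: 40.0
```

>>> drive_tool --deltas '[0, 0, -0.02, 0, 0, 0, -1, 0, 0, -0.04, 0, 0, 0, -1, 0, 0, -0.06, 0, 0, 0, -1, 0, 0, -0.08, 0, 0, 0, -1, 0, 0, -0.1, 0, 0, 0, -1, 0, 0, -0.12, 0, 0, 0, -1]'

```text
clock: 12.25
tcp_pos: [0.5156, 0.316, 0.0983]
eef_rot: [-3.14, -0.108, -0.0]
wrist_force: [-0.9, 0.4, -3.6]
opening: 0.068
finger_force: 40.0
```

```bash
python3 - <<'E'
from h import *
t,R=info();delta(t,R,546.4,-339.9,5.7)
E
```

```text
t 12.25 tcp [515.6 316.   98.3] yaw 3.94 tilt [0.01 0.01] F [-0.9  0.4 -3.6] M [ 0.02 -0.    0.01] op 0.068
dx,dy [-0.0576  2.6258] turn -0.0613
```

>>> drive_tool --deltas '[0, 0, -0.16, 0, 0, 0, -1, 0, 0.04, -0.32, 0, 0, 0, -1, 0, 0.14, -0.44, 0, 0, 0, -1, -0.01, 0.3, -0.49, 0, 0, 0, -1, -0.01, 0.46, -0.49, 0, 0, 0, -1, -0.02, 0.62, -0.49, 0, 0, 0, -1, -0.02, 0.78, -0.49, 0, 0, 0, -1, -0.02, 0.87, -0.49, 0, 0, 0, -1]'

```text
clock: 13.05
tcp_pos: [0.5254, 0.0961, 0.2207]
eef_rot: [3.139, 0.105, 0.001]
wrist_force: [-0.4, -0.6, -2.9]
opening: 0.0678
finger_force: 40.0
```

>>> drive_tool --deltas '[0, 0.16, 0, 0, 0, 0, -1, 0, 0.32, 0, 0, 0, 0, -1, -0.01, 0.48, 0, 0, 0, 0, -1, -0.01, 0.64, 0, 0, 0, 0, -1, -0.02, 0.8, 0, 0, 0, 0, -1, -0.02, 0.87, 0, 0, 0, 0, -1]'

```text
clock: 13.65
tcp_pos: [0.5352, -0.1218, 0.2206]
eef_rot: [3.139, 0.103, 0.0]
wrist_force: [0.0, 0.2, -2.7]
opening: 0.0679
finger_force: 40.0
```

>>> drive_tool --deltas '[0, 0.16, 0, 0, 0, -0.02, -1, 0, 0.32, 0, 0, 0, -0.04, -1, -0.01, 0.48, 0, 0, 0, -0.06, -1, -0.01, 0.64, 0, 0, 0, -0.06, -1, -0.02, 0.76, 0, 0, 0, -0.06, -1, -0.02, 0.84, 0, 0, 0, -0.06, -1, -0.02, 0.87, 0, 0, 0, -0.06, -1, -0.02, 0.87, 0, 0, 0, -0.06, -1, -0.02, 0.87, 0, 0, 0, -0.06, -1]'

```text
clock: 14.55
tcp_pos: [0.5456, -0.3349, 0.2201]
eef_rot: [-3.137, -0.157, 0.0]
wrist_force: [-0.4, -0.0, -2.6]
opening: 0.0676
finger_force: 40.0
```

```bash
python3 - <<'E'
from h import *
t,R=info()
z=(t[2]+10)/1000
for n in("top","side"):
    p,d,W=cloud(n,f"pics/{n}4.png")
    near=np.hypot(W[...,0]*1000-546,W[...,1]*1000+340)<100
    for lo,hi in((.07,.086),(z-.007,z+.006)):
        m=near&(W[...,2]>lo)&(W[...,2]<hi)
        if m.sum()>20: print(n,lo,rect(W,near,lo,hi))
    if n=="top":print("strap",rect(W,box(112,148,210,236),.05,.068),"small",rect(W,box(250,150,300,205),.088,.105))
delta(t,R,546.4,-339.9,5.7)
i=cv2.imread("pics/side4.png");cv2.imwrite("pics/s4c.png",cv2.resize(i[60:240,230:430],None,fx=3,fy=3,interpolation=2))
E
```

```text
t 14.55 tcp [ 545.6 -334.9  220.1] yaw 5.71 tilt [-0.01  0.05] F [-0.4 -0.  -2.6] M [ 0.05 -0.01  0.08] op 0.0676
top 0.22306715389499895 (array([ 613.5, -310.1]), array([16.8, 32. ]), -76.82, np.float64(229.0), 57)
strap (array([509.7, 313.2]), array([203.6, 234.4]), -86.13, np.float64(59.0), 1927) small (array([548.8, -11.6]), array([ 68. , 108.9]), -12.24, np.float64(95.2), 378)
side 0.07 (array([ 544.3, -339.8]), array([152.5,  73.1]), 5.88, np.float64(77.0), 337)
side 0.22306715389499895 (array([ 544.4, -334.8]), array([155.8,  80. ]), 9.41, np.float64(229.5), 345)
dx,dy [0.001  0.0203] turn 0.0005
```

View pics/s4c.png

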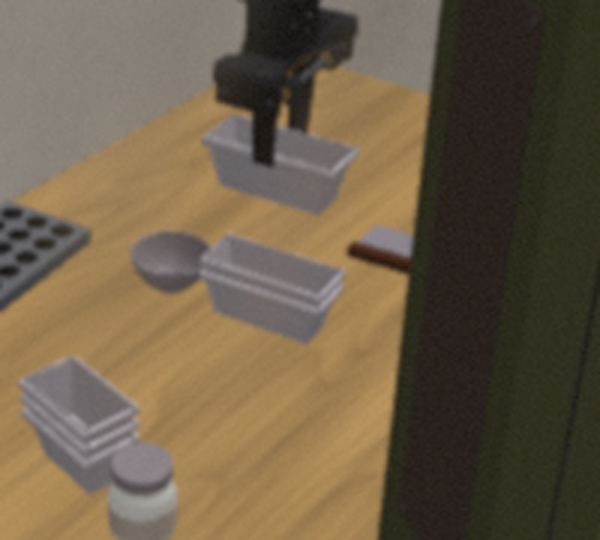

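The crop shows the small tin nested, and the medium tin level above its stack. The stack is offset 5 mm in y, so I'll correct that and lower.

>>> drive_tool --deltas '[0.001, 0.02, 0.1, 0, 0, 0, -1, 0.001, 0.02, 0.2, 0, 0, 0, -1, 0.001, 0.02, 0.28, 0, 0, 0, -1, 0.001, 0.02, 0.33, 0, 0, 0, -1, 0.001, 0.02, 0.37, 0, 0, 0, -1, 0.001, 0.02, 0.41, 0, 0, 0, -1, 0.001, 0.02, 0.45, 0, 0, 0, -1, 0.001, 0.02, 0.48, 0, 0, 0, -1, 0.001, 0.02, 0.5, 0, 0, 0, -1, 0.001, 0.02, 0.51, 0, 0, 0, -1]'

```text
clock: 15.65
tcp_pos: [0.5462, -0.3406, 0.0922]
eef_rot: [-3.137, -0.155, 0.001]
wrist_force: [0.1, 1.6, -2.3]
opening: 0.0676
finger_force: 40.0
```

>>> drive_tool --deltas '[0, 0, 0.008, 0, 0, 0, -1, 0, 0, 0.016, 0, 0, 0, -1, 0, 0, 0.024, 0, 0, 0, -1, 0, 0, 0.03, 0, 0, 0, -1, 0, 0, 0.03, 0, 0, 0, -1]'

```text
clock: 16.15
tcp_pos: [0.5473, -0.341, 0.0892]
eef_rot: [-3.138, -0.155, -0.003]
wrist_force: [-5.0, 6.5, 11.8]
opening: 0.0675
finger_force: 40.0
```

>>> drive_tool --deltas '[-0.003, 0.003, 0.008, 0, 0, 0, -1, -0.004, 0.004, 0.016, 0, 0, 0, -1, -0.004, 0.004, 0.022, 0, 0, 0, -1, -0.004, 0.004, 0.022, 0, 0, 0, -1]'

```text
clock: 16.55
tcp_pos: [0.5481, -0.3415, 0.0866]
eef_rot: [-3.137, -0.154, -0.008]
wrist_force: [-5.4, 10.9, 21.1]
opening: 0.0679
finger_force: 40.0
```

>>> drive_tool --deltas '[0, 0, -0.01, 0, 0, 0, -1, 0, 0, -0.012, 0, 0, 0, 1, 0, 0, -0.012, 0, 0, 0, 1, 0, 0, -0.012, 0, 0, 0, 1, 0, 0, -0.012, 0, 0, 0, 1, 0, 0, -0.012, 0, 0, 0, 1, 0, 0, -0.1, 0, 0, 0, 1, 0, 0, -0.25, 0, 0, 0, 1, 0, 0, -0.4, 0, 0, 0, 1, 0, 0, -0.48, 0, 0, 0, 1]'

```text
clock: 17.55
tcp_pos: [0.5465, -0.3432, 0.2036]
eef_rot: [3.134, 0.155, 0.006]
wrist_force: [1.3, -0.6, 0.3]
opening: 0.0952
finger_force: 0.0
```

>>> drive_tool --deltas '[0, -0.2, 0, 0, 0, 0, 1, 0, -0.4, 0, 0, 0, 0, 1, 0, -0.6, 0, 0, 0, 0, 1, 0, -0.7, 0, 0, 0, 0, 1, 0, -0.7, 0, 0, 0, 0, 1]'

```text
clock: 18.05
tcp_pos: [0.5277, -0.1653, 0.1995]
eef_rot: [-3.137, -0.161, 0.0]
wrist_force: [0.3, -0.2, 0.3]
opening: 0.0951
finger_force: 0.0
```

```bash
python3 - <<'E'
from h import *
t,R=info()
for n,b in(("top",(374,153,412,214)),("side",None)):
    p,d,W=cloud(n,f"pics/{n}5.png")
    for nm,c in(("med",(547,-341)),("small",(548,-11))):
        near=np.hypot(W[...,0]*1000-c[0],W[...,1]*1000-c[1])<95
        for lo,hi in((.088,.105),(.07,.083)):
            try: print(n,nm,rect(W,near,lo,hi))
            except Exception as e: print(n,nm,"-")
E
```

```text
t 18.05 tcp [ 527.7 -165.3  199.5] yaw 5.88 tilt [-0.01  0.03] F [ 0.3 -0.2  0.3] M [ 0.05 -0.03  0.02] op 0.0951
top med (array([ 547.4, -342.7]), array([153.3,  68.4]), 5.25, np.float64(95.5), 463)
top med (array([ 542.8, -338.9]), array([145.4,  65.7]), 8.04, np.float64(76.6), 187)
top small (array([528.6,  -7.5]), array([ 68.1, 148.7]), -11.89, np.float64(95.4), 391)
top small (array([524.6,  -8.5]), array([ 64.9, 139.2]), -15.34, np.float64(76.9), 135)
side med (array([ 546.9, -341.9]), array([156.5,  72.1]), 5.64, np.float64(95.6), 350)
side med (array([ 545.3, -339.8]), array([151.1,  69. ]), 5.41, np.float64(77.6), 323)
side small (array([532.3,  -8. ]), array([ 70.3, 142.8]), -13.06, np.float64(95.7), 339)
side small (array([531.7,  -4.7]), array([ 68.5, 140.5]), -8.43, np.float64(77.6), 279)
```

Both tins are home: each rim is at about 95.5 mm, against 96 nominal, and centred within about 2 mm. The gripper is clear, so I'm handing in.

```bash
python3 -c "
from rig import *
print(sign_off())"
```

```text
the job is handed in; nothing more can be done
None
```

I handed the job in at about 18 s of the 62 s: both tins are nested on their own stacks, with their rims at about 95.5 mm against 96 nominal. The strap did not measurably move and the small stack shifted about 3 mm; no verdict came back.

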